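# Set up a filtration unit on the vacuum manifold

## Robot

A 6-joint arm with a two-finger parallel gripper is mounted at the origin on a cart in front of the work surface, level with it; the furniture and walls round the work are solid. World frame = base frame: x ahead of the robot, y to its left, z up, the work surface at z = 0. Lengths are in mm, angles in rad, forces in N, time in s.
With the tool pointing down it reaches from about 275 to 1000 mm from the base axis. Payload 8.4 kg.
Tool frame: the origin (TCP) lies midway between the tips of the shut fingers; the grasp point (between the pads) lies manip.pinch_z behind it (manip.pinch_z is the distance from the TCP to the grasp point, in mm); z points along the fingers, y is the line along which they close (so a half turn about z gives the same grasp; the last joint's range is limited). The gripper opens to 85 mm and grips with 20 to 120 N. Pads are 22 mm wide; open, the fingers measure 114 mm over their backs; the gripper's body (76 mm by 85 mm) begins 54 mm behind the grasp point. The pads swing forward as they close: fully open they stand 13 mm farther back than shut.
Start: joints at [-0.002, 0.353, 1.633, -0, 1.155, -0.002], TCP at [625.002, -0, 231.281] pointing down, gripper open.
Joint ranges: [-2.63, 2.63], [-0.92, 2.1], [0.06, 2.66], [-1.3, 4.44], [0, 2.69], [-3.02, 3.02]. Speed limits (rad/s): [2.22, 2.22, 2.79, 3.14, 3.14, 3.14].

## Interface

Orientations are given as a unit quaternion [w, x, y, z].
In Python, from cell import manip gives the robot as it stands.
- The arm moves only by the tool move_arm, never from a script. Its argument "motion" is a list of rows, each a list of 7 numbers: the shift along the world's x, y, z in units of 60 mm (1.0 is 60 mm), then the turn, a rotation vector about the world's x, y, z in rad, then the finger opening in mm, from 0 to 85.4. In form: [[dx, dy, dz, rx, ry, rz, claw], ...]. A call has 1 to 10 rows; each row shifts and turns the commanded pose from where the row before left it; what a row does not reach is not made up. A row lasts 1/8 s, in which the tool goes at most 62.5 mm and 10.7 degrees, less where a joint would pass 70% of its speed; a pose out of reach is approached as far as the arm can. A call is refused whole if a number of a shift passes 1 or a number of a turn 0.188, either way. A call with a gripper value outside its range is refused whole. The fingers move at their own pace and stop on an object; the grip force is fixed at half the most. Time passes only in rows, so rows that do not move let the fingers close. It gives the time, the measured TCP pose, the force, the opening and the grip force at its end, in the units of the state.
- manip.get_obs(): the state, without advancing time (a new reading comes with each control period).
- manip.get_image(name): name is "scene" or "side" or "wrist"; returns a dict with "image" (420x560x3 uint8, red, green, blue), "camera_matrix" (3x3 intrinsics, pixels), "R" (3x3) and "t" (3): a world point X has camera coordinates R X + t. Camera axes: x right, y down, z forward; pixel columns grow to the right and rows downward; lengths in mm; the calibration is good to about 2 mm. The wrist camera is an equidistant fisheye: a pixel r from the principal point sees the ray r / f radians off the axis. A picture is of the moment at which its call begins. There is no depth.
- manip.hand_in(): hands the job in; it is judged then, once.
The state is a dict: "time": time; "joint_pos": joint angles; "joint_velocities": joint speeds; "tau": joint torques, N m; "position": TCP position; "orientation": TCP orientation; "force": force on the tool from outside, world axes, zero at the start; "moment": the same for the moment, N m; "grip_width": finger opening in mm; "gripper_force": force on a finger pad.
Only numpy, scipy, OpenCV 4.12 (cv2) and the standard library are available. Lean on these libraries where they do the work, as an engineer would, in place of code of your own. Each camera call takes 0.05 s, during which the arm holds its last target. There are 200 camera calls.

## Task

Set up the filtration unit on the one open port of the vacuum manifold (the other two are stoppered): lift the filter head straight out of the deep well of its drying block and seat its stem fully home in the open port, then lay the support disc flat in the recess of the head, then stand the funnel, wide flange down, over the disc, and last close the funnel with its lid. Build it up on the port in that order, one part at a time, and leave every part upright, centred and sitting fully down on the one below.

Things in the scene. Friction and masses are not known exactly. Their poses are not given: they have to be found in the camera images.
- manifold: fixed vacuum manifold: steel tube 32 mm thick, 310 mm long, along the body's y axis, its axis 36 mm above the bench, on two feet. Origin on the bench under its middle. Three ports stand on it in a row, at y = -105, 0 and +105 mm of its frame; which one is open changes.
- port_open: the open port: fixed upright steel socket, 38 mm across, rim 85 mm above the bench. Its mouth is a cone 29 mm wide at the rim, narrowing to an 18 mm bore 12 mm down; bore floor 18 mm above the bench. In front (-x of its frame) a stopcock, lever pointing down, reaching 42 mm from the axis, below 63 mm. Origin on the bench on the port's axis, z up.
- port_plugged_a: a port like the open one, but closed by a dark rubber stopper, flat top 103 mm above the bench; its lever points sideways. Not to be used. Origin on the bench on its axis.
- port_plugged_b: the other port closed by a rubber stopper, the same as port_plugged_a.
- drying_block: fixed grey plastic block 85 x 165 x 72 mm (x, y, z) with two vertical wells 18 mm wide and 66 mm deep; origin at the centre of its underside. The filter head stands in the well at y = -40 mm of its frame; the other well, at y = +48 mm, is empty.
- filter_head: loose steel part, 92 mm tall, 0.22 kg: stem 16 mm thick, 62 mm long, foot tapered; on it a round head, underside 37 mm across, 60 mm across (hold here) from 70 to 92 mm up; recess in its top 49 mm wide, 3 mm deep. Origin at the foot's tip, z up; 10 mm above the bench in the block (raise over 65 mm to free it), 23 mm when seated, underside on the port's rim.
- support_disc: loose flat round steel disc with a woven screen on top, 46 mm across, 14 mm thick, 0.09 kg, edges bevelled, lying on the bench; origin at the centre of its underside. In place it lies in the head's recess, origin 89 mm above the head's, standing 11 mm proud of its rim: so hold it with the fingertips at least 5 mm above its underside.
- funnel: loose aluminium tube, open at both ends, upright, 70 mm tall, 56 mm across, wall 3.5 mm, 0.13 kg; lower flange 61 mm across, 9 mm high, its mouth 54 mm narrowing to 49 mm inside; upper bead 59 mm, 52 mm inside. Origin at the centre of the lower end. In place the flange stands on the head's rim round the disc, origin 92 mm above the head's.
- funnel_lid: loose round white lid, 62 mm across, 0.06 kg, standing on a spigot 8 mm high, 39 to 43 mm wide, under its 6 mm plate; above it a black knob 20 mm wide, 20 mm tall, to hold (widest 24 to 32 mm above the origin, top 34 mm). Origin at the centre of the spigot's underside. In place the plate lies on the funnel, spigot inside, origin 62 mm above the funnel's.
There are look-alikes about, which are no part of the job. Leave any blue look-alike of the support_disc alone. What is shaped like the filter_head but yellow is not meant.

How it is judged:
By the outcome, as a careful person would: the job done as asked, in the order asked, and still so for the second after the job is handed in, with the robot touching nothing.
It also fails if it takes over 88 s, if anything falls off the work surface, if the arm or the gripper's body presses on something with over 40 N, if the wrist force passes 120 N, or if a joint passes its speed limit or range.

## Working session

There is one attempt and no reset: what is moved stays moved. The work goes in short steps, Python scripts to look and compute and a tool call to move; the robot and the scene stay as the last step left them, time stands still between calls to the robot, and variables do not carry over. Pictures are saved under pics/ and viewed, at most 14 in all, crops included, and the job is handed in when it is done.

Besides the shell and the picture viewer there is one more tool, called after "Call:" as name(argument=value, ...) on one line, values as JSON. move_arm: Moves the arm, as the interface text tells. Its arguments: {"type":"object","properties":{"motion":{"type":"array"}},"required":["motion"]}

```bash
mkdir -p pics
cat > h.py <<'E'
import numpy as np, cv2
from cell import manip
def snap(n,f):
    d=manip.get_image(n); cv2.imwrite('pics/'+f+'.png',d['image'][...,::-1]); np.savez('pics/'+f+'.npz',K=d['camera_matrix'],R=d['R'],t=d['t']); return d
def ray(f,u,v):
    d=np.load('pics/'+f+'.npz'); K,R,t=d['K'],d['R'],np.ravel(d['t'])
    x=(u-K[0,2])/K[0,0]; y=(v-K[1,2])/K[1,1]
    if f.startswith('w'):
        r=np.hypot(x,y); s=np.sin(r)/r if r>1e-9 else 1; c=np.array([x*s,y*s,np.cos(r)])
    else: c=np.array([x,y,1.])
    c/=np.linalg.norm(c); return -R.T@t, R.T@c
def atz(f,u,v,z):
    o,d=ray(f,u,v); return o+d*(z-o[2])/d[2]
def tri(*obs):
    A=np.zeros((3,3));b=np.zeros(3);L=[]
    for f,u,v in obs:
        o,d=ray(f,u,v);P=np.eye(3)-np.outer(d,d);A+=P;b+=P@o;L.append((o,P))
    X=np.linalg.solve(A,b); return X,[round(float(np.linalg.norm(P@(X-o))),1) for o,P in L]
def proj(f,X):
    d=np.load('pics/'+f+'.npz'); K,R,t=d['K'],d['R'],np.ravel(d['t']); c=R@np.asarray(X,float)+t
    if f.startswith('w'):
        h=np.hypot(c[0],c[1]); th=np.arctan2(h,c[2]); x,y=(c[:2]/h*th)
    else: x,y=c[:2]/c[2]
    return np.array([K[0,0]*x+K[0,2],K[1,1]*y+K[1,2]])
def obs():
    o=manip.get_obs(); print({k:np.round(o[k],3).tolist() for k in('time','position','orientation','force','grip_width','gripper_force','joint_pos')})
E
python3 - <<'E'
from h import *
for n,f in(('scene','s0'),('side','d0'),('wrist','w0')):
    d=snap(n,f); print(n,np.round(-d['R'].T@np.ravel(d['t'])),d['camera_matrix'].round(1).tolist(),d['R'].round(2).tolist())
obs(); print(manip.pinch_z)
E
```

```text
scene [ 106. -498.  722.] [[431.9, 0.0, 275.1], [0.0, 431.9, 212.4], [0.0, 0.0, 1.0]] [[0.76, -0.65, -0.02], [-0.46, -0.51, -0.73], [0.47, 0.56, -0.68]]
side [ 479. -910.  772.] [[466.6, 0.0, 279.0], [0.0, 466.6, 211.4], [0.0, 0.0, 1.0]] [[1.0, -0.07, 0.0], [-0.04, -0.6, -0.8], [0.06, 0.79, -0.61]]
wrist [624.  70. 373.] [[325.2, 0.0, 276.8], [0.0, 325.2, 209.3], [0.0, 0.0, 1.0]] [[1.0, 0.0, -0.0], [0.0, -0.96, 0.27], [-0.0, -0.27, -0.96]]
{'time': 0.15, 'position': [624.642, 0.023, 230.732], 'orientation': [-0.0, 0.707, 0.707, -0.0], 'force': [0.113, 0.02, -0.767], 'grip_width': 85.301, 'gripper_force': 0.0, 'joint_pos': [-0.002, 0.354, 1.634, -0.0, 1.155, -0.002]}
18.700000000000003
```

View pics/s0.png

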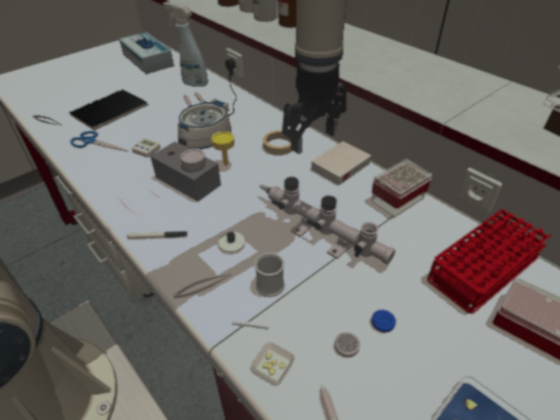

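View pics/d0.png

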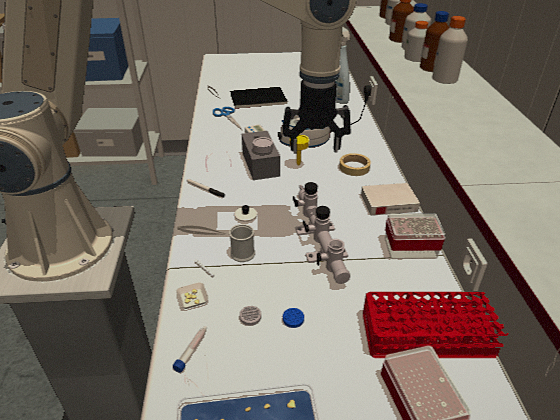

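View pics/w0.png

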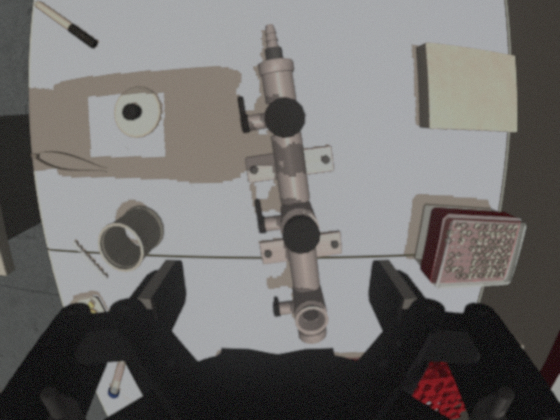

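The open port is the one nearest the cameras: scene (369,233), side (338,247), wrist (312,318). The steel head is in the grey block (scene 193,158; side 262,142), next to the yellow look-alike. The funnel is at scene (269,272), the lid at (231,241), and the steel disc at (347,344), with the blue one beside it.

Run:
```python
from h import *
for n,o in dict(head=[('s0',193,157),('d0',262,142)],port=[('s0',369,230),('d0',338,245),('w0',312,319)],plugA=[('s0',329,202),('d0',323,211),('w0',301,233)],plugB=[('s0',291,183),('d0',311,186),('w0',285,116)],disc=[('s0',347,341),('d0',249,313)],knob=[('s0',231,235),('d0',245,208),('w0',132,110)],funneltop=[('s0',270,262),('d0',242,231),('w0',123,246)],yellow=[('s0',222,139),('d0',302,142)]).items():
    X,r=tri(*o); print(n,X.round(1),r)
```

```text
head [517.3 303.4 101.3] [2.7, 2.7]
port [ 664.6 -138.2   78.4] [3.2, 4.7, 1.8]
plugA [648.1 -32.8  95.3] [2.2, 2.4, 2.1]
plugB [632.2  71.7  96.3] [3.2, 3.4, 1.3]
disc [ 465.3 -263.1   16.2] [0.6, 0.6]
knob [462.5  85.6  27.2] [1.5, 0.6, 1.0]
funneltop [455.2 -60.   68. ] [1.5, 1.2, 0.6]
yellow [644.1 363.3  65.9] [0.6, 0.6]
```

Call:
move_arm(motion=[[-0.3, 0.84, 0, 0, 0, 0, 85], [-0.3, 0.84, 0, 0, 0, 0, 85], [-0.3, 0.84, 0, 0, 0, 0, 85], [-0.3, 0.84, 0, 0, 0, 0, 85], [-0.3, 0.84, 0, 0, 0, 0, 85], [-0.3, 0.84, 0, 0, 0, 0, 85], [0, 0, 0, 0, 0, 0, 85], [0, 0, 0, 0, 0, 0, 85]])

```text
time: 1.15
position: [516.9, 302.1, 231.0]
orientation: [0.0, 0.707, 0.707, -0.0]
force: [0.4, -0.6, -0.5]
grip_width: 85.0
gripper_force: 0.0
```

Run:
```python
from h import *
snap('wrist','w1'); obs()
```

```text
{'time': 1.2, 'position': [517.167, 301.586, 231.063], 'orientation': [0.0, 0.707, 0.707, -0.0], 'force': [-0.175, 0.063, -0.205], 'grip_width': 84.838, 'gripper_force': 0.0, 'joint_pos': [0.526, 0.313, 1.691, -0.0, 1.138, 0.526]}
```

View pics/w1.png

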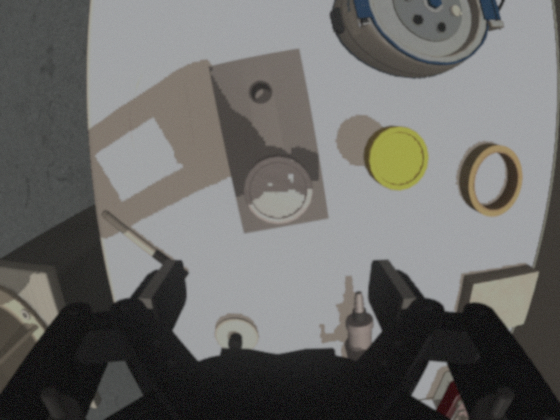

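Wrist view: the head's rim is a circle centred near (279,190), and the grey block is turned about 10°. The yellow one is at (398,158), clear of the fingers. I'll write a circle fitter for sub-pixel centres.

```bash
cat >> h.py <<'E'
from scipy.optimize import minimize
def fit(f,x,y,z,r,rng=10,sign=0):
    """refine centre of a horizontal circle (radius r, height z) on image edges"""
    g=cv2.GaussianBlur(cv2.imread('pics/'+f+'.png').astype(np.float32),(0,0),1.2)
    a=np.linspace(0,2*np.pi,120,endpoint=False)
    def samp(cx,cy,rr):
        P=np.array([proj(f,(cx+rr*np.cos(t),cy+rr*np.sin(t),z)) for t in a],np.float32)
        return cv2.remap(g,P[:,0].reshape(-1,1),P[:,1].reshape(-1,1),cv2.INTER_LINEAR)[:,0]
    def s(p):
        d=samp(p[0],p[1],r+1.2)-samp(p[0],p[1],r-1.2)
        return -np.mean(np.minimum(np.abs(d).max(1),25))
    best=min(((s((x+i,y+j)),x+i,y+j) for i in np.arange(-rng,rng+.1,2) for j in np.arange(-rng,rng+.1,2)))
    m=minimize(s,best[1:],method='Nelder-Mead',options=dict(initial_simplex=[(best[1],best[2]),(best[1]+1.5,best[2]),(best[1],best[2]+1.5)],xatol=.05,fatol=.01))
    return m.x.round(1),round(-m.fun,1)
E
python3 - <<'E'
from h import *
print(atz('w1',278.5,190,102))
for r in(29,30,31): print(r,fit('w1',517,303,102,r))
print('recess',fit('w1',517,303,102,24.5,6))
c=np.array([atz('w1',*p,72) for p in((210,68),(300,50),(328,218),(245,233))]); print(c.round(1)); m=c.mean(0); yv=(c[0]+c[1]-c[2]-c[3]);yv/=np.linalg.norm(yv); print('headfromblock',m-40*yv)
print('well',atz('w1',261,91,72), m+48*yv)
for f,z in(('s0',102),('d0',102)): print(f,fit(f,517,303,z,30,8))
for f in('s0','d0','w0'): print('port',f,fit(f,665,-138,85,19,8),fit(f,665,-138,85,14.5,8))
E
```

```text
[518.10280845 311.64621567 102.        ]
29 (array([517.5, 311.2]), np.float64(21.2))
30 (array([517.6, 311. ]), np.float64(18.9))
31 (array([517. , 308.9]), np.float64(14.8))
recess (array([518.9, 302.5]), np.float64(12.0))
[[454.9 421.1  72. ]
 [537.5 436.9  72. ]
 [566.8 277.2  72. ]
 [485.3 261.5  72. ]]
headfromblock [518.49678579 309.81886328  72.        ]
well [502.09086272 397.78782391  72.        ] [502.32059245 396.31933015  72.        ]
s0 (array([517.3, 305.2]), np.float64(8.8))
d0 (array([520.3, 310.1]), np.float64(11.4))
port s0 (array([ 657.7, -140.8]), np.float64(10.8)) (array([ 662.1, -138.4]), np.float64(12.2))
port d0 (array([ 662.5, -144.1]), np.float64(10.9)) (array([ 664.6, -136.4]), np.float64(13.3))
port w0 (array([ 660.1, -129.2]), np.float64(18.9)) (array([ 661.5, -135.1]), np.float64(23.4))
```

Call:
move_arm(motion=[[0, 0.15, -0.5, 0, 0, 0, 85], [0, 0, -0.5, 0, 0, 0, 85], [0, 0, 0, 0, 0, 0, 85], [0, 0, 0, 0, 0, 0, 85]])

```text
time: 1.7
position: [517.9, 310.8, 172.3]
orientation: [0.0, 0.708, 0.707, 0.0]
force: [0.0, -0.6, -0.3]
grip_width: 85.1
gripper_force: 0.0
```

Run:
```python
from h import *
snap('wrist','w2'); obs()
for r in(24.5,29,30): print(r,[fit('w2',518,311,z,r,4) for z in (97,102,107)],[fit('w1',518,311,z,r,4) for z in (97,102,107)])
for f in('s0','d0','w0'): print('plugs',f,fit(f,650,-33,103,12,6),fit(f,634,71,103,12,6))
```

```text
{'time': 1.75, 'position': [518.045, 311.126, 172.633], 'orientation': [0.0, 0.707, 0.707, 0.001], 'force': [-0.436, 0.342, -0.652], 'grip_width': 85.002, 'gripper_force': 0.0, 'joint_pos': [0.538, 0.381, 1.734, -0.0, 1.025, 0.539]}
24.5 [(array([517.7, 316.1]), np.float64(12.4)), (array([517.2, 315.8]), np.float64(13.5)), (array([516.9, 316.8]), np.float64(16.3))] [(array([519.1, 315.6]), np.float64(11.0)), (array([518.4, 316. ]), np.float64(12.1)), (array([517.6, 316.6]), np.float64(13.9))]
29 [(array([517.4, 309.7]), np.float64(18.7)), (array([517.4, 310.9]), np.float64(20.2)), (array([517.5, 312.5]), np.float64(20.4))] [(array([517.6, 310.1]), np.float64(19.5)), (array([517.5, 311.2]), np.float64(21.2)), (array([517.4, 312.2]), np.float64(21.0))]
30 [(array([517.5, 309.3]), np.float64(20.3)), (array([517.6, 311.1]), np.float64(19.8)), (array([517.3, 312.4]), np.float64(15.7))] [(array([517.5, 310. ]), np.float64(20.8)), (array([517.5, 311. ]), np.float64(18.9)), (array([517.3, 310.7]), np.float64(16.1))]
plugs s0 (array([648.2, -33.3]), np.float64(14.8)) (array([632.8,  70.3]), np.float64(14.0))
plugs d0 (array([653.2, -27.4]), np.float64(15.7)) (array([634.4,  77.8]), np.float64(16.3))
plugs w0 (array([651.6, -35.5]), np.float64(13.0)) (array([631.5,  64.8]), np.float64(12.7))
```

View pics/w2.png

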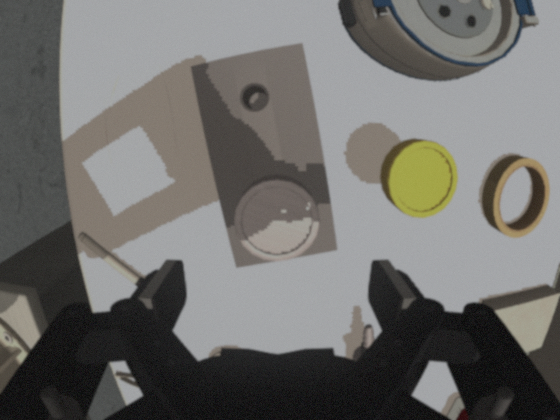

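Call:
move_arm(motion=[[0, 0, -0.6, 0, 0, 0, 85], [0, 0, -0.6, 0, 0, 0, 85], [0, 0, -0.48, 0, 0, 0, 85], [0, 0, 0, 0, 0, 0, 70], [0, 0, 0, 0, 0, 0, 55], [0, 0, 0, 0, 0, 0, 50], [0, 0, 0, 0, 0, 0, 50], [0, 0, 0, 0, 0, 0, 50], [0, 0, 0, 0, 0, 0, 50]])

```text
time: 2.88
position: [518.2, 312.0, 72.4]
orientation: [0.0, 0.707, 0.707, 0.001]
force: [0.3, -1.1, 7.9]
grip_width: 57.4
gripper_force: 65.2
```

Call:
move_arm(motion=[[0, 0, 0.2, 0, 0, 0, 50], [0, 0, 0.3, 0, 0, 0, 50], [0, 0, 0.3, 0, 0, 0, 50], [0, 0, 0.4, 0, 0, 0, 50], [0, 0, 0.4, 0, 0, 0, 50], [0, 0, 0.4, 0, 0, 0, 50], [0, 0, 0, 0, 0, 0, 50], [0, 0, 0, 0, 0, 0, 50]])

```text
time: 3.88
position: [516.6, 311.2, 190.2]
orientation: [-0.0, 0.707, 0.707, -0.0]
force: [0.5, 0.1, -1.6]
grip_width: 57.4
gripper_force: 65.0
```

Run:
```python
from h import *
snap('wrist','w3');snap('side','d3'); snap('scene','s3'); obs()
a=cv2.imread('pics/w3.png')[150:420,100:480]
b=cv2.resize(cv2.imread('pics/d3.png')[60:200,190:370],None,fx=2,fy=2)
c=np.zeros((560,380,3),np.uint8); c[:270]=a; c[275:555,:360]=b[:280]; cv2.imwrite('pics/c3.png',c)
```

```text
{'time': 4.025, 'position': [516.378, 311.043, 189.408], 'orientation': [-0.0, 0.707, 0.707, -0.001], 'force': [0.111, 0.528, -2.76], 'grip_width': 57.887, 'gripper_force': 64.974, 'joint_pos': [0.54, 0.362, 1.721, 0.0, 1.061, 0.54]}
```

View pics/c3.png

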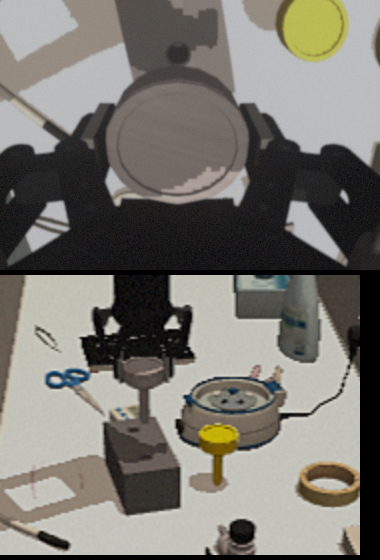

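Call:
move_arm(motion=[[0.1, -0.4, 0, 0, 0, 0, 50], [0.25, -0.9, 0, 0, 0, 0, 50], [0.25, -0.9, 0, 0, 0, 0, 50], [0.25, -0.9, 0, 0, 0, 0, 50], [0.25, -0.9, 0, 0, 0, 0, 50], [0.25, -0.9, 0, 0, 0, 0, 50], [0.25, -0.9, 0, 0, 0, 0, 50], [0.25, -0.9, 0, 0, 0, 0, 50], [0.25, -0.9, 0, 0, 0, 0, 50], [0.25, -0.9, 0, 0, 0, 0, 50]])

```text
time: 5.28
position: [657.9, -200.4, 189.4]
orientation: [-0.001, 0.707, 0.707, -0.0]
force: [0.1, -0.8, -1.6]
grip_width: 57.7
gripper_force: 65.0
```

Call:
move_arm(motion=[[0.1, -0.4, 0, 0, 0, 0, 50], [0, 0, 0, 0, 0, 0, 50], [0, 0, 0, 0, 0, 0, 50], [0, 0, 0, 0, 0, 0, 50]])

```text
time: 5.78
position: [663.8, -221.1, 190.4]
orientation: [-0.0, 0.707, 0.708, -0.0]
force: [0.4, 0.1, -1.8]
grip_width: 57.9
gripper_force: 65.0
```

Run:
```python
from h import *
snap('wrist','w4');obs()
for r in(14.5,19): print(r,fit('w4',662,-136,85,r,8),fit('w0',662,-136,85,r,6))
print(atz('w4',280,190,85))
p=np.load('pics/w4.npz')
for z in(215,219,223): print('held',fit('w4',663,-233,z,30,6),fit('w4',663,-233,z,29,6))
```

```text
{'time': 5.825, 'position': [663.923, -221.225, 190.549], 'orientation': [-0.0, 0.707, 0.708, 0.0], 'force': [-0.446, 0.544, -1.514], 'grip_width': 57.579, 'gripper_force': 64.958, 'joint_pos': [-0.324, 0.504, 1.494, 0.0, 1.143, -0.325]}
14.5 (array([ 661.1, -136.1]), np.float64(24.6)) (array([ 661.6, -135.1]), np.float64(23.4))
19 (array([ 658.5, -141.9]), np.float64(15.1)) (array([ 660.1, -129.2]), np.float64(18.9))
[ 666.06198845 -206.13533956   85.        ]
held (array([ 664.1, -224.6]), np.float64(24.9)) (array([ 661.2, -222.5]), np.float64(20.4))
held (array([ 663.3, -222.1]), np.float64(24.9)) (array([ 664.1, -222.1]), np.float64(25.0))
held (array([ 663.2, -229.5]), np.float64(10.0)) (array([ 663.2, -231.3]), np.float64(9.9))
```

View pics/w4.png

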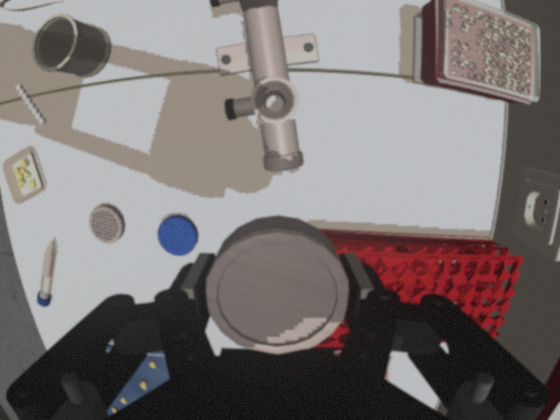

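Wrist view: the port mouth is at (276,100) and the held head at about (277,287), level. Fits put the port at (661,-136) and the head about 1 mm behind the TCP.

Call:
move_arm(motion=[[-0.02, 0.72, 0, 0, 0, 0, 50], [-0.02, 0.72, 0, 0, 0, 0, 50], [0, 0, -0.3, 0, 0, 0, 50], [0, 0, -0.3, 0, 0, 0, 50], [0, 0, -0.25, 0, 0, 0, 50], [0, 0, -0.15, 0, 0, 0, 50], [0, 0, -0.15, 0, 0, 0, 50]])

```text
time: 6.7
position: [661.6, -136.6, 120.9]
orientation: [-0.0, 0.707, 0.707, 0.0]
force: [-0.3, 1.6, 0.0]
grip_width: 57.6
gripper_force: 65.1
```

Call:
move_arm(motion=[[0, 0, -0.12, 0, 0, 0, 50], [0, 0, -0.12, 0, 0, 0, 50], [0, 0, -0.12, 0, 0, 0, 50], [0, 0, 0, 0, 0, 0, 50]])

```text
time: 7.2
position: [661.5, -136.2, 99.2]
orientation: [-0.0, 0.707, 0.707, -0.0]
force: [-0.9, 0.6, -3.0]
grip_width: 58.0
gripper_force: 64.9
```

Call:
move_arm(motion=[[0, 0, -0.08, 0, 0, 0, 50], [0, 0, -0.08, 0, 0, 0, 50], [0, 0, -0.05, 0, 0, 0, 50], [0, 0, 0, 0, 0, 0, 50], [0, 0, 0, 0, 0, 0, 50]])

```text
time: 7.82
position: [661.6, -136.2, 87.2]
orientation: [-0.0, 0.707, 0.707, -0.0]
force: [-0.9, 1.1, -2.2]
grip_width: 57.7
gripper_force: 64.9
```

Call:
move_arm(motion=[[0, 0, -0.03, 0, 0, 0, 50], [0, 0, -0.03, 0, 0, 0, 50], [0, 0, 0, 0, 0, 0, 50]])

```text
time: 8.2
position: [661.7, -136.2, 85.4]
orientation: [0.0, 0.707, 0.707, 0.0]
force: [-4.9, 1.8, 11.1]
grip_width: 57.8
gripper_force: 66.4
```

Call:
move_arm(motion=[[0, 0, 0, 0, 0, 0, 65], [0, 0, 0, 0, 0, 0, 85], [0, 0, 0, 0, 0, 0, 85], [0, 0, 0.5, 0, 0, 0, 85], [0, 0, 0.8, 0, 0, 0, 85], [0, 0, 0.6, 0, 0, 0, 85], [0, 0, 0, 0, 0, 0, 85], [0, 0, 0, 0, 0, 0, 85]])

```text
time: 9.2
position: [661.2, -136.1, 196.9]
orientation: [-0.0, 0.707, 0.707, -0.0]
force: [0.8, 0.5, -0.2]
grip_width: 84.9
gripper_force: 0.0
```

Run:
```python
from h import *
snap('wrist','w5');snap('side','d5'); snap('scene','s5');obs()
for z in(111,115,119): print(z,fit('w5',661,-136,z,30,4),fit('w5',661,-136,z,29,4),fit('w5',661,-136,z,24.5,4))
for f in('s5','d5'): print(fit(f,661,-136,115,30,4))
for f in('s0','d0','w4'): print('disc',fit(f,465,-263,14,23,6),fit(f,465,-263,14,22,6))
a=cv2.imread('pics/w5.png')[100:400,100:480]
b=cv2.resize(cv2.imread('pics/d5.png')[170:310,270:410],None,fx=2,fy=2)
c=np.zeros((300,670,3),np.uint8); c[:,:380]=a; c[:280,385:665]=b; cv2.imwrite('pics/c5.png',c)
```

```text
{'time': 9.35, 'position': [660.789, -136.018, 196.067], 'orientation': [-0.001, 0.707, 0.707, -0.001], 'force': [-0.385, 0.19, -0.06], 'grip_width': 84.889, 'gripper_force': 0.0, 'joint_pos': [-0.205, 0.462, 1.549, -0.0, 1.133, -0.205]}
111 (array([ 661.4, -133.5]), np.float64(19.4)) (array([ 660.6, -133.9]), np.float64(20.1)) (array([ 664.7, -131.6]), np.float64(12.6))
115 (array([ 662.3, -137.3]), np.float64(19.7)) (array([ 661. , -132.4]), np.float64(20.4)) (array([ 660.7, -132.5]), np.float64(13.9))
119 (array([ 661.8, -135.6]), np.float64(19.0)) (array([ 661.9, -136.3]), np.float64(20.1)) (array([ 660.3, -131.6]), np.float64(15.6))
(array([ 660.1, -140.7]), np.float64(12.0))
(array([ 663.6, -138.7]), np.float64(17.7))
disc (array([ 459.2, -266.5]), np.float64(19.5)) (array([ 458.3, -266.7]), np.float64(17.7))
disc (array([ 466.5, -268.8]), np.float64(22.7)) (array([ 467.1, -264.3]), np.float64(20.3))
disc (array([ 469.3, -259.3]), np.float64(24.4)) (array([ 466.5, -260.8]), np.float64(22.3))
```

View pics/c5.png

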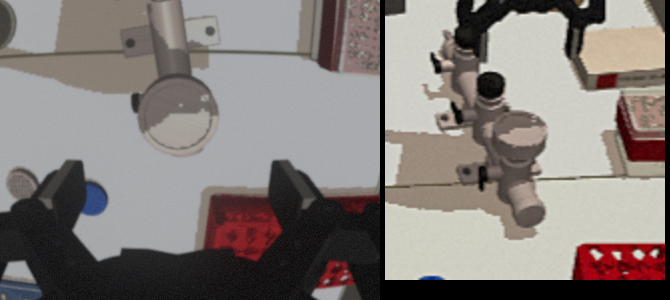

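Head seated upright on the port: wrist about (278,216), underside on the rim. The circle fit in y is ambiguous because the head's side wall shows too, so I'll check the edge radius by angle.

```bash
cat >> h.py <<'E'
def prof(f,x,y,z,lo,hi,n=24,k=2):
    g=cv2.GaussianBlur(cv2.imread('pics/'+f+'.png').astype(np.float32),(0,0),1.)
    rr=np.arange(lo,hi,.25); out=[]
    for t in np.arange(n)*2*np.pi/n:
        P=np.array([proj(f,(x+r*np.cos(t),y+r*np.sin(t),z)) for r in rr],np.float32)
        v=cv2.remap(g,P[:,:1].copy(),P[:,1:].copy(),cv2.INTER_LINEAR)[:,0].sum(1)
        d=np.abs(np.gradient(v)); pk=[i for i in range(1,len(d)-1) if d[i]>=d[i-1] and d[i]>d[i+1]]
        pk=sorted(pk,key=lambda i:-d[i])[:k]; out.append((round(np.degrees(t)),[(float(rr[i]),round(float(d[i]))) for i in pk]))
    return out
E
python3 - <<'E'
from h import *
for a,p in prof('w5',661,-136,115,20,36,24,4): print(a,p)
E
```

```text
0 [(23.5, 9), (25.75, 8), (30.75, 6), (28.75, 2)]
15 [(30.25, 19), (20.5, 13), (22.5, 5), (23.25, 4)]
30 [(30.0, 20), (26.25, 5), (27.0, 5), (22.75, 4)]
45 [(31.25, 26), (28.5, 7), (22.25, 4), (24.0, 3)]
60 [(32.0, 29), (28.5, 11), (25.25, 0), (24.75, 0)]
75 [(29.25, 11), (35.5, 8), (32.75, 7), (33.75, 5)]
90 [(29.0, 13), (32.5, 10), (25.5, 2), (23.25, 2)]
105 [(28.5, 12), (29.0, 12), (32.25, 7), (24.75, 2)]
120 [(31.25, 16), (31.75, 16), (28.5, 12), (25.0, 2)]
135 [(30.5, 14), (28.25, 8), (24.5, 2), (22.75, 2)]
150 [(34.75, 16), (31.25, 10), (32.5, 7), (28.5, 7)]
165 [(34.0, 30), (28.5, 16), (29.25, 15), (22.5, 2)]
180 [(29.25, 17), (22.75, 3), (25.0, 3), (34.5, 0)]
195 [(29.0, 18), (28.25, 14), (22.5, 3), (25.25, 2)]
210 [(25.0, 6), (29.25, 6), (22.25, 6), (23.0, 5)]
225 [(22.5, 9), (25.25, 9), (29.5, 4), (27.5, 1)]
240 [(25.5, 10), (23.0, 10), (30.0, 4), (27.75, 1)]
255 [(25.5, 11), (22.75, 10), (22.0, 6), (30.5, 5)]
270 [(25.75, 7), (26.25, 7), (31.25, 7), (23.75, 7)]
285 [(22.75, 11), (25.25, 11), (23.75, 9), (22.0, 7)]
300 [(25.75, 12), (23.25, 11), (32.0, 10), (32.5, 10)]
315 [(25.75, 13), (23.0, 12), (30.5, 4), (34.25, 0)]
330 [(23.25, 11), (26.0, 10), (30.5, 4), (33.75, 1)]
345 [(23.75, 11), (26.0, 11), (30.75, 5), (28.5, 1)]
```

Run:
```python
from h import *
print(atz('w4',177,233,14),atz('w4',106,222,14),tri(('s0',383,319),('d0',293,315),('w4',178,232)),tri(('s0',347,342),('d0',249,313),('w4',106.5,222)))
```

```text
[ 556.20728149 -268.89601627   14.        ] [ 469.15667378 -257.63048256   14.        ] (array([ 556.06011539, -271.16395818,    8.66858575]), [2.6, 1.6, 1.5]) (array([ 466.4850835 , -260.09073799,   10.1557151 ]), [2.1, 2.0, 1.3])
```

Call:
move_arm(motion=[[-0.65, -0.4, 0, 0, 0, 0, 66], [-0.65, -0.4, -0.2, 0, 0, 0, 66], [-0.65, -0.4, -0.35, 0, 0, 0, 66], [-0.65, -0.4, -0.4, 0, 0, 0, 66], [-0.65, -0.4, -0.4, 0, 0, 0, 66], [0, 0, 0, 0, 0, 0, 66], [0, 0, 0, 0, 0, 0, 66], [0, 0, 0, 0, 0, 0, 66]])

```text
time: 10.35
position: [468.0, -256.1, 117.1]
orientation: [0.001, 0.707, 0.707, 0.0]
force: [0.9, -0.7, 0.5]
grip_width: 65.6
gripper_force: 0.0
```

Run:
```python
from h import *
snap('wrist','w6');obs()
c,s=fit('w6',467,-260,14,22,6); print(c,s,fit('w6',467,-260,14,23,6))
for a,p in prof('w6',*c,14,15,28,12,3): print(a,p)
cv2.imwrite('pics/c6.png',cv2.imread('pics/w6.png')[100:400,100:480])
```

```text
{'time': 10.4, 'position': [467.872, -255.985, 117.155], 'orientation': [0.001, 0.707, 0.707, 0.0], 'force': [0.416, 0.444, 0.484], 'grip_width': 66.228, 'gripper_force': 0.0, 'joint_pos': [-0.504, 0.354, 1.929, 0.0, 0.858, -0.505]}
[ 465.4 -257.4] 19.1 (array([ 465.1, -260.3]), np.float64(22.1))
0 [(16.5, 10), (22.0, 9), (19.5, 5)]
30 [(21.25, 12), (23.75, 6), (16.0, 5)]
60 [(20.75, 12), (17.5, 5), (27.0, 0)]
90 [(21.0, 13), (18.0, 5), (18.75, 3)]
120 [(21.25, 13), (15.25, 7), (18.25, 4)]
150 [(21.75, 10), (16.0, 7), (19.0, 3)]
180 [(23.0, 9), (18.25, 5), (16.5, 1)]
210 [(24.75, 8), (20.25, 8), (18.25, 6)]
240 [(21.25, 10), (25.75, 7), (26.25, 7)]
270 [(15.75, 6), (27.0, 6), (19.75, 5)]
300 [(21.25, 8), (26.0, 6), (19.75, 5)]
330 [(24.0, 8), (20.25, 7), (16.75, 4)]
```

View pics/c6.png

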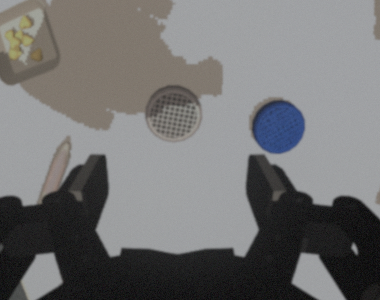

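The steel disc is at wrist (274,213) and the blue one is clear at (378,226). Flat pads only centre along the closing axis, so I'll squeeze once along y, then turn back and grip along x.

Call:
move_arm(motion=[[-0.05, -0.05, 0, 0, 0, 0.175, 70], [0, 0, -0.2, 0, 0, 0.175, 70], [0, 0, -0.2, 0, 0, 0.175, 70], [0, 0, -0.2, 0, 0, 0.175, 70], [0, 0, -0.2, 0, 0, 0.175, 70], [0, 0, -0.2, 0, 0, 0.175, 70], [0, 0, 0, 0, 0, 0.175, 70], [0, 0, 0, 0, 0, 0.175, 70], [0, 0, 0, 0, 0, 0.17, 70], [0, 0, 0, 0, 0, 0, 70]])

```text
time: 11.65
position: [464.5, -258.9, 56.9]
orientation: [0.0, 0.0, 1.0, -0.0]
force: [-0.6, 0.5, -0.0]
grip_width: 69.9
gripper_force: 0.0
```

Call:
move_arm(motion=[[0.01, -0.02, -0.5, 0, 0, 0, 70], [0, 0, -0.37, 0, 0, 0, 70], [0, 0, 0, 0, 0, 0, 70], [0, 0, 0, 0, 0, 0, 60], [0, 0, 0, 0, 0, 0, 50], [0, 0, 0, 0, 0, 0, 42], [0, 0, 0, 0, 0, 0, 40], [0, 0, 0, 0, 0, 0, 40], [0, 0, 0, 0, 0, 0, 40]])

```text
time: 12.78
position: [464.9, -260.8, 6.0]
orientation: [0.001, 0.001, 1.0, -0.0]
force: [-2.1, 0.9, 10.7]
grip_width: 43.0
gripper_force: 59.2
```

Call:
move_arm(motion=[[0, 0, 0, 0, 0, 0, 66], [0, 0, 0, 0, 0, 0, 66], [0, 0, 0, 0, 0, 0, 66], [0, 0, 0.5, 0, 0, 0, 66], [0, 0, 0, 0, 0, -0.175, 66], [0, 0, 0, 0, 0, -0.175, 66], [0, 0, 0, 0, 0, -0.175, 66], [0, 0, 0, 0, 0, -0.175, 66], [0, 0, 0, 0, 0, -0.175, 66], [0, 0, 0, 0, 0, -0.175, 66]])

```text
time: 14.02
position: [464.1, -260.4, 34.4]
orientation: [-0.0, 0.504, 0.864, -0.0]
force: [-0.8, 0.1, -0.8]
grip_width: 66.0
gripper_force: 0.0
```

Call:
move_arm(motion=[[0, 0, 0, 0, 0, -0.175, 66], [0, 0, 0, 0, 0, -0.175, 66], [0, 0, 0, 0, 0, -0.17, 66], [0, 0, 0, 0, 0, 0, 66], [0, 0, 0, 0, 0, 0, 66]])

```text
time: 14.65
position: [464.1, -260.4, 34.4]
orientation: [-0.0, 0.706, 0.708, -0.0]
force: [-0.4, 0.1, -0.6]
grip_width: 66.1
gripper_force: 0.0
```

Call:
move_arm(motion=[[0, 0, -0.3, 0, 0, 0, 66], [0, 0, -0.2, 0, 0, 0, 66], [0, 0, 0, 0, 0, 0, 60], [0, 0, 0, 0, 0, 0, 50], [0, 0, 0, 0, 0, 0, 42], [0, 0, 0, 0, 0, 0, 40], [0, 0, 0, 0, 0, 0, 40], [0, 0, 0, 0, 0, 0, 40]])

```text
time: 15.65
position: [464.4, -260.5, 5.1]
orientation: [0.0, 0.707, 0.707, 0.0]
force: [-2.1, 0.1, 6.0]
grip_width: 42.2
gripper_force: 60.4
```

Call:
move_arm(motion=[[0, 0, 0.1, 0, 0, 0, 40], [0, 0, 0.4, 0, 0, 0, 40], [0, 0, 0.8, 0, 0, 0, 40], [0, 0, 0.9, 0, 0, 0, 40], [0, 0, 0.5, 0, 0, 0, 40], [0, 0, 0, 0, 0, 0, 40], [0, 0, 0, 0, 0, 0, 40]])

```text
time: 16.52
position: [463.6, -260.1, 165.8]
orientation: [-0.0, 0.707, 0.707, -0.0]
force: [0.1, -0.2, -2.2]
grip_width: 43.0
gripper_force: 61.2
```

Run:
```python
from h import *
d=snap('wrist','w7');snap('side','d7');obs()
p=manip.get_obs()['position']
for z in (9,10,11): print(z,fit('w7',p[0],p[1],p[2]+z,22,4),fit('w7',p[0],p[1],p[2]+z,23,4))
a=cv2.imread('pics/w7.png')[150:400,130:430]; b=cv2.resize(cv2.imread('pics/d7.png')[150:330,170:330],None,fx=2,fy=2)
c=np.zeros((360,630,3),np.uint8); c[:250,:300]=a; c[:,305:625]=b; cv2.imwrite('pics/c7.png',c)
```

```text
{'time': 16.625, 'position': [463.331, -259.921, 165.032], 'orientation': [-0.001, 0.707, 0.707, -0.0], 'force': [1.334, -0.326, -1.555], 'grip_width': 42.516, 'gripper_force': 61.224, 'joint_pos': [-0.514, 0.287, 1.895, -0.0, 0.963, -0.514]}
9 (array([ 462.9, -257. ]), np.float64(24.0)) (array([ 463.5, -258.4]), np.float64(23.8))
10 (array([ 463.7, -256.8]), np.float64(23.9)) (array([ 463.6, -258.1]), np.float64(23.1))
11 (array([ 463.7, -256.8]), np.float64(24.2)) (array([ 462.8, -256.6]), np.float64(22.9))
```

View pics/c7.png

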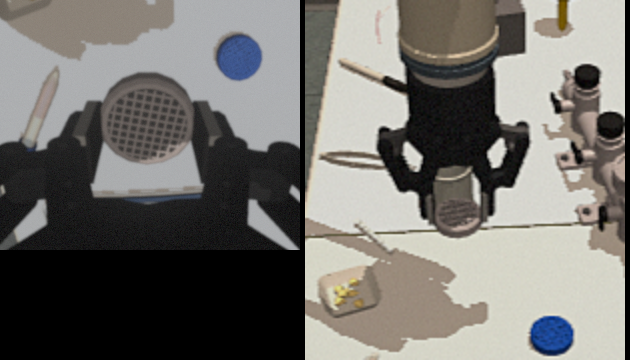

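Run:
```python
from h import *
for a,p in prof('w7',463.4,-259.9,175,17,29,16,3): print(a,p)
```

```text
0 [(21.25, 27), (27.25, 11), (18.75, 8)]
22 [(22.75, 21), (18.5, 19), (25.25, 11)]
45 [(24.5, 45), (18.75, 19), (20.75, 7)]
68 [(25.75, 44), (18.75, 13), (23.5, 9)]
90 [(26.25, 44), (19.0, 14), (23.5, 10)]
112 [(25.75, 45), (18.5, 20), (23.5, 10)]
135 [(24.25, 41), (18.5, 20), (20.75, 7)]
158 [(22.5, 22), (18.5, 11), (25.0, 11)]
180 [(21.0, 27), (18.5, 12), (27.0, 10)]
202 [(23.0, 27), (18.25, 15), (20.25, 3)]
225 [(21.25, 27), (18.25, 17), (27.5, 1)]
247 [(21.0, 24), (18.0, 4), (26.75, 0)]
270 [(18.5, 21), (21.5, 11), (27.5, 0)]
292 [(18.25, 23), (21.25, 11), (26.0, 0)]
315 [(18.25, 25), (21.75, 12), (20.25, 3)]
338 [(23.0, 38), (21.25, 10), (18.75, 10)]
```

Disc held flat; the screen circle is centred on the TCP within 0.3 mm. Moving it over the head at (661.5,-137.3).

Call:
move_arm(motion=[[0.66, 0.41, 0, 0, 0, 0, 40], [0.66, 0.41, 0, 0, 0, 0, 40], [0.66, 0.41, 0, 0, 0, 0, 40], [0.66, 0.41, 0, 0, 0, 0, 40], [0.66, 0.4, 0, 0, 0, 0, 40], [0, 0, 0, 0, 0, 0, 40], [0, 0, -0.4, 0, 0, 0, 40], [0, 0, -0.2, 0, 0, 0, 40], [0, 0, 0, 0, 0, 0, 40]])

```text
time: 17.75
position: [660.7, -138.2, 128.8]
orientation: [-0.001, 0.707, 0.707, -0.001]
force: [0.6, 0.6, -0.3]
grip_width: 42.4
gripper_force: 61.3
```

Run:
```python
from h import *
snap('wrist','w8');obs(); o,d=ray('w8',277,209); print(o)
cv2.imwrite('pics/c8.png',cv2.resize(cv2.imread('pics/w8.png')[150:400,130:430],None,fx=2,fy=2))
for a,p in prof('w8',661.6,-137.1,115,26,36,24,3): print(a,p)
```

```text
{'time': 17.8, 'position': [661.512, -138.335, 129.938], 'orientation': [-0.001, 0.707, 0.707, -0.0], 'force': [0.373, -0.415, -0.545], 'grip_width': 42.986, 'gripper_force': 61.302, 'joint_pos': [-0.208, 0.531, 1.597, -0.0, 1.015, -0.208]}
[660.9038964  -68.27678677 270.92802713]
0 [(31.25, 39)]
15 [(29.75, 27), (27.25, 2), (34.75, 1)]
30 [(29.75, 30), (27.0, 1), (32.75, 0)]
45 [(31.5, 41), (29.5, 13), (35.0, 0)]
60 [(33.0, 43), (30.25, 17), (28.0, 2)]
75 [(34.5, 22), (30.0, 14)]
90 [(30.0, 15), (34.5, 14), (26.75, 3)]
105 [(29.75, 16), (34.25, 11)]
120 [(33.0, 26), (29.75, 16)]
135 [(32.0, 19), (29.5, 16), (35.0, 8)]
150 [(29.5, 24), (32.75, 1), (32.25, 1)]
165 [(29.25, 27), (35.25, 1), (27.0, 0)]
180 [(33.75, 37), (27.75, 9), (28.25, 9)]
195 [(26.75, 22), (32.5, 9)]
210 [(29.75, 23), (26.25, 11), (34.5, 0)]
225 [(34.0, 23), (30.0, 11), (26.25, 9)]
240 [(35.5, 17), (32.5, 15), (30.0, 10)]
255 [(26.25, 10), (31.0, 10), (28.25, 8)]
270 [(34.0, 15), (34.75, 14), (26.5, 10)]
285 [(29.25, 22), (33.0, 16), (27.0, 9)]
300 [(29.75, 20), (35.0, 12), (33.0, 3)]
315 [(33.5, 24), (34.5, 21), (35.25, 12)]
330 [(27.25, 21), (32.5, 1), (33.25, 1)]
345 [(29.75, 9), (35.5, 1), (27.0, 1)]
```

View pics/c8.png

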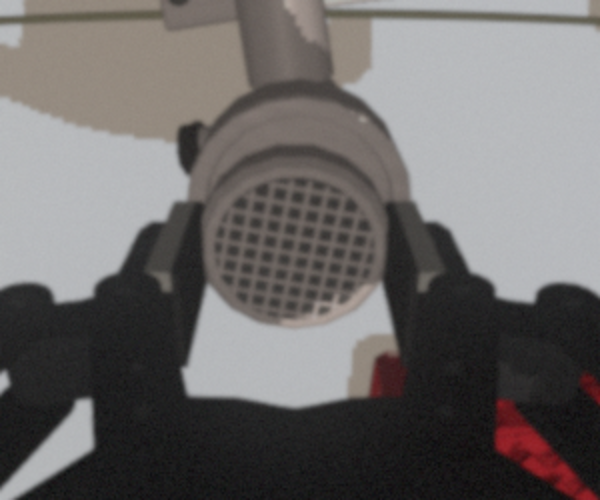

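Run:
```python
from h import *
from scipy.optimize import least_squares
for c in((661.2,-138),):
  A=[];b=[]
  for a,p in prof('w8',*c,139.3,17.3,20.2,32,1):
    if p: A.append([np.cos(np.radians(a)),np.sin(np.radians(a)),1]);b.append(p[0][0])
  print(np.array(c),np.linalg.lstsq(np.array(A),np.array(b),rcond=None)[0],len(b))
A=[];b=[]
for a,p in prof('w7',463.3,-259.9,174.6,17.3,20.2,32,1):
    if p: A.append([np.cos(np.radians(a)),np.sin(np.radians(a)),1]);b.append(p[0][0])
print(np.linalg.lstsq(np.array(A),np.array(b),rcond=None)[0])
obs()
```

```text
[ 661.2 -138. ] [-0.31060578  0.25950971 18.63127833] 28
[ 0.20649572  0.11683482 18.60264481]
{'time': 17.8, 'position': [661.512, -138.335, 129.938], 'orientation': [-0.001, 0.707, 0.707, -0.0], 'force': [0.373, -0.415, -0.545], 'grip_width': 42.986, 'gripper_force': 61.302, 'joint_pos': [-0.208, 0.531, 1.597, -0.0, 1.015, -0.208]}
```

Call:
move_arm(motion=[[0.012, 0.012, 0, 0, 0, 0, 40], [0, 0, -0.06, 0, 0, 0, 40], [0, 0, -0.05, 0, 0, 0, 40], [0, 0, -0.04, 0, 0, 0, 40], [0, 0, -0.03, 0, 0, 0, 40], [0, 0, 0, 0, 0, 0, 40]])

```text
time: 18.55
position: [662.8, -137.3, 119.5]
orientation: [-0.0, 0.707, 0.707, -0.0]
force: [0.7, -0.1, -0.1]
grip_width: 42.4
gripper_force: 61.3
```

Call:
move_arm(motion=[[0, 0, -0.025, 0, 0, 0, 40], [0, 0, -0.02, 0, 0, 0, 40], [0, 0, 0, 0, 0, 0, 40], [0, 0, 0, 0, 0, 0, 40]])

```text
time: 19.05
position: [663.0, -137.3, 117.2]
orientation: [0.0, 0.707, 0.707, 0.0]
force: [-0.4, 0.0, 2.3]
grip_width: 42.8
gripper_force: 61.6
```

Call:
move_arm(motion=[[0, 0, -0.02, 0, 0, 0, 40], [0, 0, 0, 0, 0, 0, 40]])

```text
time: 19.3
position: [663.1, -137.3, 117.1]
orientation: [0.0, 0.707, 0.707, 0.0]
force: [-3.3, 0.9, 11.1]
grip_width: 42.4
gripper_force: 62.6
```

Call:
move_arm(motion=[[0, 0, 0, 0, 0, 0, 55], [0, 0, 0, 0, 0, 0, 70], [0, 0, 0, 0, 0, 0, 80], [0, 0, 0.5, 0, 0, 0, 85], [0, 0, 0.8, 0, 0, 0, 85], [0, 0, 0, 0, 0, 0, 85], [0, 0, 0, 0, 0, 0, 85]])

```text
time: 20.18
position: [662.6, -137.2, 193.4]
orientation: [-0.0, 0.707, 0.707, -0.0]
force: [0.0, -0.5, -0.8]
grip_width: 84.8
gripper_force: 0.0
```

Run:
```python
from h import *
snap('wrist','w9');obs()
def lsq(f,c,z,lo,hi):
  A=[];b=[]
  for a,p in prof(f,*c,z,lo,hi,32,1):
    if p: A.append([np.cos(np.radians(a)),np.sin(np.radians(a)),1]);b.append(p[0][0])
  return np.linalg.lstsq(np.array(A),np.array(b),rcond=None)[0].round(2),len(b)
print('screen@126',lsq('w9',(661.7,-137),126,17,20.3),'rim',lsq('w9',(661.7,-137),115,28,32))
print(fit('w9',661.7,-137,115,30,3),fit('w9',661.7,-137,126,18.6,3))
cv2.imwrite('pics/c9.png',cv2.resize(cv2.imread('pics/w9.png')[120:300,180:380],None,fx=2.5,fy=2.5))
```

```text
{'time': 20.225, 'position': [662.205, -137.135, 192.667], 'orientation': [-0.001, 0.707, 0.707, -0.0], 'force': [-0.174, -1.41, -1.384], 'grip_width': 84.861, 'gripper_force': 0.0, 'joint_pos': [-0.206, 0.467, 1.549, 0.0, 1.127, -0.206]}
screen@126 (array([ 0.58,  0.1 , 18.5 ]), 31) rim (array([ 0.12,  0.07, 29.79]), 32)
(array([ 662. , -137.3]), np.float64(20.2)) (array([ 663. , -137.1]), np.float64(17.3))
```

View pics/c9.png

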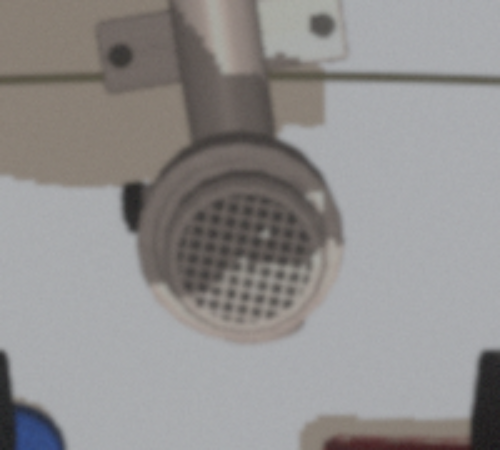

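Disc lies flat in the recess, with an even rim ring around it (screen centre about 0.5 mm off the head's). Now the funnel.

Call:
move_arm(motion=[[-0.7, 0.26, 0, 0, 0, 0, 85], [-0.7, 0.26, 0, 0, 0, 0, 85], [-0.7, 0.26, -0.1, 0, 0, 0, 85], [-0.7, 0.26, -0.15, 0, 0, 0, 85], [-0.65, 0.2, -0.15, 0, 0, 0, 85], [0, 0, 0, 0, 0, 0, 85], [0, 0, 0, 0, 0, 0, 85], [0, 0, 0, 0, 0, 0, 85]])

```text
time: 21.22
position: [457.1, -63.2, 169.8]
orientation: [0.0, 0.707, 0.707, 0.0]
force: [-0.4, -0.4, 0.3]
grip_width: 84.8
gripper_force: 0.0
```

```bash
cat >> h.py <<'E'
def lsq(f,c,z,lo,hi):
  c=np.array(c,float)
  for _ in range(3):
    A=[];b=[]
    for a,p in prof(f,*c,z,lo,hi,36,1):
      if p: A.append([np.cos(np.radians(a)),np.sin(np.radians(a)),1]);b.append(p[0][0])
    A=np.array(A);b=np.array(b);w=np.ones(len(b))
    for _ in range(8): s=np.linalg.lstsq(A*w[:,None],b*w,rcond=None)[0]; w=1/np.maximum(.4,abs(A@s-b))**.5
    c+=s[:2]
  return c.round(2),s[2].round(2),len(b),np.median(abs(A@s-b)).round(2)
E
python3 - <<'E'
from h import *
snap('wrist','w10');obs()
for z in(66,70,74): print(z,fit('w10',455,-60,z,29.5,6),fit('w10',455,-60,z,26,6),lsq('w10',(455,-60),z,24,31))
c=fit('w10',455,-60,70,29.5,6)[0]
for a,p in prof('w10',*c,70,22,34,12,4): print(a,p)
print('lid knob',fit('w10',462,86,34,10,5),fit('w10',462,86,14,31,5))
cv2.imwrite('pics/c10.png',cv2.imread('pics/w10.png'))
E
```

```text
{'time': 21.275, 'position': [456.972, -63.187, 169.784], 'orientation': [0.0, 0.707, 0.707, 0.0], 'force': [-0.176, 0.058, -0.152], 'grip_width': 85.25, 'gripper_force': 0.0, 'joint_pos': [-0.141, 0.174, 2.033, -0.0, 0.933, -0.14]}
66 (array([450.8, -56.7]), np.float64(19.9)) (array([450.8, -63.5]), np.float64(23.3)) (array([450.81, -60.03]), np.float64(27.73), 35, np.float64(0.39))
70 (array([450.5, -55.1]), np.float64(20.1)) (array([450.9, -62.6]), np.float64(23.5)) (array([450.8 , -58.95]), np.float64(27.38), 36, np.float64(0.47))
74 (array([450.4, -53.6]), np.float64(19.9)) (array([451.1, -57.2]), np.float64(22.8)) (array([451.03, -57.81]), np.float64(27.09), 36, np.float64(0.38))
0 [(28.5, 16), (27.75, 12), (24.75, 8), (33.25, 0)]
30 [(28.25, 20), (25.75, 4), (23.75, 2)]
60 [(32.0, 12), (24.0, 11)]
90 [(23.0, 12), (33.0, 12), (24.75, 6), (25.5, 1)]
120 [(30.0, 11), (24.0, 11), (29.25, 10)]
150 [(22.5, 7), (26.0, 6), (29.5, 0), (30.75, 0)]
180 [(28.5, 14), (25.5, 8), (26.5, 7), (23.75, 6)]
210 [(31.0, 15), (29.0, 10), (27.75, 8), (26.0, 4)]
240 [(30.25, 18), (26.75, 7), (23.5, 0), (22.5, 0)]
270 [(31.5, 19), (30.5, 15), (33.25, 8), (27.25, 4)]
300 [(30.5, 18), (26.75, 5), (27.75, 5), (23.0, 1)]
330 [(28.0, 18), (28.75, 18), (26.0, 7), (32.0, 3)]
lid knob (array([459.,  83.]), np.float64(25.0)) (array([459.5,  83.9]), np.float64(15.8))
```

View pics/c10.png

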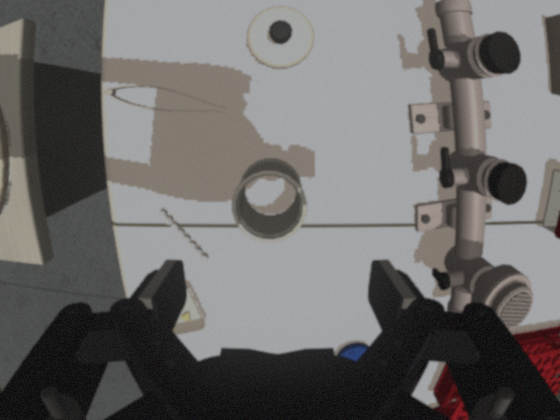

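Funnel upright: rim at wrist (270,207), about (451,-58). Lid at (281,33), about (459,83).

Call:
move_arm(motion=[[-0.1, 0.08, -0.2, 0, 0, 0, 85], [0, 0, -0.7, 0, 0, 0, 85], [0, 0, -0.8, 0, 0, 0, 85], [0, 0, -0.6, 0, 0, 0, 85], [0, 0, -0.3, 0, 0, 0, 85], [0, 0, 0, 0, 0, 0, 70], [0, 0, 0, 0, 0, 0, 55], [0, 0, 0, 0, 0, 0, 48], [0, 0, 0, 0, 0, 0, 48], [0, 0, 0, 0, 0, 0, 48]])

```text
time: 22.52
position: [450.2, -58.1, 14.2]
orientation: [0.0, 0.707, 0.707, 0.0]
force: [0.4, -0.6, 3.2]
grip_width: 59.4
gripper_force: 60.0
```

Call:
move_arm(motion=[[0, 0, 0, 0, 0, 0, 48], [0, 0, 0, 0, 0, 0, 48]])

```text
time: 22.78
position: [450.2, -58.2, 14.2]
orientation: [0.0, 0.707, 0.707, 0.0]
force: [0.2, -2.4, 7.5]
grip_width: 59.3
gripper_force: 60.3
```

Call:
move_arm(motion=[[0, 0, 0.1, 0, 0, 0, 48], [0, 0, 0.4, 0, 0, 0, 48], [0, 0, 0.7, 0, 0, 0, 48], [0, 0, 0.7, 0, 0, 0, 48], [0, 0, 0.5, 0, 0, 0, 48], [0, 0, 0.2, 0, 0, 0, 48], [0, 0, 0, 0, 0, 0, 48], [0, 0, 0, 0, 0, 0, 48]])

```text
time: 23.78
position: [449.1, -58.0, 168.5]
orientation: [-0.001, 0.707, 0.707, -0.001]
force: [-0.6, 0.2, -1.6]
grip_width: 59.5
gripper_force: 59.8
```

Run:
```python
from h import *
snap('wrist','w11');snap('side','d11');obs()
a=cv2.imread('pics/w11.png')[100:420,100:460]; b=cv2.resize(cv2.imread('pics/d11.png')[70:250,170:330],None,fx=2,fy=2)
c=np.zeros((360,690,3),np.uint8); c[:320,:360]=a; c[:,365:685]=b; cv2.imwrite('pics/c11.png',c)
p=manip.get_obs()['position']
print(lsq('w11',(p[0],p[1]),p[2]-14.2+70,24,32),fit('w11',*p[:2],p[2]+55.8,29.5,4),fit('w11',*p[:2],p[2]+55.8,26,4))
```

```text
{'time': 23.875, 'position': [449.11, -57.991, 168.527], 'orientation': [-0.001, 0.707, 0.707, -0.001], 'force': [-0.85, 0.572, -0.792], 'grip_width': 59.613, 'gripper_force': 59.823, 'joint_pos': [-0.132, 0.165, 2.049, -0.0, 0.93, -0.132]}
(array([448.98, -60.81]), np.float64(26.83), 36, np.float64(1.81)) (array([448.6, -60.5]), np.float64(10.7)) (array([447.1, -57.7]), np.float64(13.6))
```

View pics/c11.png

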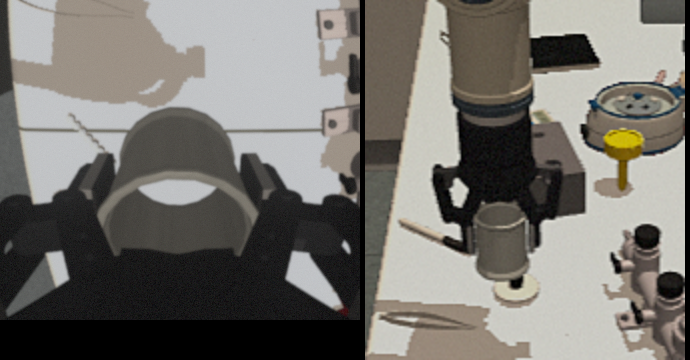

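Funnel held upright, gripped near its bead and clear of the bench. I have viewed all 14 pictures, so from here I check numerically.

Run:
```python
from h import *
z0=154.3
for nm,z,lo,hi in(('top',z0+70,22,33),('flange',z0,25,36),('flange9',z0+9,25,36)):
  for a,p in prof('w11',449.1,-58,z,lo,hi,24,3):
    if 30<=a<=150: print(nm,a,p)
```

```text
top 30 [(28.0, 42), (31.5, 26), (24.5, 22)]
top 45 [(24.25, 28), (27.25, 27), (29.0, 20)]
top 60 [(27.0, 25), (22.75, 8), (24.5, 5)]
top 75 [(23.75, 43), (26.75, 27), (25.25, 3)]
top 90 [(23.5, 39), (26.5, 31), (25.0, 4)]
top 105 [(23.5, 41), (26.5, 29), (25.0, 3)]
top 120 [(26.75, 27), (23.75, 20), (31.0, 2)]
top 135 [(24.0, 29), (27.25, 26), (29.0, 19)]
top 150 [(27.75, 41), (31.75, 28), (24.25, 23)]
flange 30 [(29.0, 21), (28.0, 19), (29.75, 17)]
flange 45 [(27.5, 39), (32.75, 0), (35.0, 0)]
flange 60 [(27.25, 39), (32.75, 1), (34.0, 1)]
flange 75 [(26.75, 40), (30.5, 1), (34.25, 0)]
flange 90 [(26.75, 42), (33.5, 13), (30.0, 0)]
flange 105 [(26.75, 38), (28.75, 16), (32.0, 0)]
flange 120 [(27.5, 40), (31.75, 13), (32.25, 12)]
flange 135 [(28.0, 39), (31.25, 1), (32.75, 1)]
flange 150 [(28.75, 26), (31.5, 9), (25.25, 7)]
flange9 30 [(28.75, 39), (32.5, 16), (35.5, 16)]
flange9 45 [(28.75, 41), (25.25, 7), (34.25, 1)]
flange9 60 [(29.0, 41), (33.75, 0), (34.5, 0)]
flange9 75 [(29.25, 40), (34.75, 1), (33.0, 1)]
flange9 90 [(29.25, 45), (27.25, 2), (32.25, 0)]
flange9 105 [(29.25, 44), (31.25, 18), (27.25, 1)]
flange9 120 [(29.25, 45), (25.25, 7)]
flange9 135 [(29.25, 41), (25.75, 7), (35.0, 1)]
flange9 150 [(29.25, 40), (32.5, 17), (33.5, 14)]
```

Call:
move_arm(motion=[[0.6, -0.215, 0.05, 0, 0, 0, 48], [0.6, -0.215, 0, 0, 0, 0, 48], [0.6, -0.215, 0, 0, 0, 0, 48], [0.6, -0.215, 0, 0, 0, 0, 48], [0.6, -0.215, 0, 0, 0, 0, 48], [0.54, -0.21, 0, 0, 0, 0, 48], [0, 0, 0, 0, 0, 0, 48], [0, 0, 0, 0, 0, 0, 48], [0, 0, 0, 0, 0, 0, 48]])

```text
time: 25.0
position: [661.2, -134.8, 172.3]
orientation: [-0.001, 0.707, 0.707, -0.0]
force: [-0.6, -0.2, -0.1]
grip_width: 59.3
gripper_force: 59.8
```

Run:
```python
from h import *
snap('wrist','w12');snap('side','d12');snap('scene','s12');obs()
p=manip.get_obs()['position']
# outlines: held top ring and funnel vs head rim in the two fixed cameras
for f in('d12','s12'):
  print(f,'top',lsq(f,p[:2],p[2]+55.8,25,33),fit(f,p[0],p[1],p[2]+55.8,29.5,5),'head',fit(f,661.8,-137,115,30,5))
for f in ('d9','s5','d5'):
  try: print(f,'head',fit(f,661.8,-137,115,30,5),lsq(f,(661.8,-137),115,26,34))
  except Exception as e: pass
```

```text
{'time': 25.15, 'position': [661.862, -134.917, 172.972], 'orientation': [-0.0, 0.707, 0.707, 0.0], 'force': [-0.037, 0.313, -1.639], 'grip_width': 59.148, 'gripper_force': 59.801, 'joint_pos': [-0.203, 0.485, 1.568, 0.0, 1.089, -0.204]}
d12 top (array([ 662.63, -133.42]), np.float64(29.51), 36, np.float64(1.31)) (array([ 663.8, -143.6]), np.float64(12.8)) head (array([ 663.7, -139.8]), np.float64(13.0))
s12 top (array([ 662.05, -135.79]), np.float64(28.64), 36, np.float64(1.76)) (array([ 660.9, -135.4]), np.float64(5.5)) head (array([ 656.2, -141.4]), np.float64(10.4))
s5 head (array([ 660.3, -140.6]), np.float64(12.0)) (array([ 660.86, -141.38]), np.float64(30.43), 36, np.float64(1.23))
d5 head (array([ 663.7, -138.6]), np.float64(17.6)) (array([ 663.94, -139.26]), np.float64(29.69), 36, np.float64(1.02))[ WARN:0@68.942] global loadsave.cpp:275 findDecoder imread_('pics/d9.png'): can't open/read file: check file path/integrity
```

Call:
move_arm(motion=[[0, 0, -0.3, 0, 0, 0, 48], [0, 0, -0.2, 0, 0, 0, 48], [0, 0, -0.05, 0, 0, 0, 48], [0, 0, -0.05, 0, 0, 0, 48], [0, 0, 0, 0, 0, 0, 48]])

```text
time: 25.78
position: [662.4, -135.2, 136.7]
orientation: [0.0, 0.707, 0.707, 0.0]
force: [0.1, 0.5, -1.3]
grip_width: 59.2
gripper_force: 59.8
```

Call:
move_arm(motion=[[0, 0, -0.04, 0, 0, 0, 48], [0, 0, -0.04, 0, 0, 0, 48], [0, 0, -0.02, 0, 0, 0, 48], [0, 0, 0, 0, 0, 0, 48]])

```text
time: 26.28
position: [662.2, -135.2, 130.7]
orientation: [-0.0, 0.707, 0.707, -0.0]
force: [-0.3, 1.1, -3.1]
grip_width: 59.1
gripper_force: 59.8
```

Call:
move_arm(motion=[[0, 0, -0.02, 0, 0, 0, 48], [0, 0, -0.02, 0, 0, 0, 48], [0, 0, 0, 0, 0, 0, 48]])

```text
time: 26.65
position: [662.6, -135.2, 129.2]
orientation: [0.0, 0.707, 0.707, 0.0]
force: [-1.4, 0.9, 4.0]
grip_width: 58.8
gripper_force: 60.3
```

Call:
move_arm(motion=[[0, 0, 0, 0, 0, 0, 62], [0, 0, 0, 0, 0, 0, 72], [0, 0, 0, 0, 0, 0, 85], [0, 0, 0, 0, 0, 0, 85], [0, 0, 0.4, 0, 0, 0, 85], [0, 0, 0.9, 0, 0, 0, 85], [0, 0, 0.9, 0, 0, 0, 85], [0, 0, 0, 0, 0, 0, 85], [0, 0, 0, 0, 0, 0, 85]])

```text
time: 27.78
position: [662.0, -135.1, 260.1]
orientation: [-0.0, 0.707, 0.707, -0.0]
force: [0.3, 0.5, 0.0]
grip_width: 85.4
gripper_force: 0.0
```

Run:
```python
from h import *
snap('wrist','w13');snap('side','d13');snap('scene','s13');obs()
for z in(183,185,187): print(z,lsq('w13',(661.9,-137),z,27,31),lsq('w13',(661.9,-137),z,23.5,27.3))
for a,p in prof('w13',661.9,-137,185,21,34,24,4): print(a,p)
print(lsq('d13',(662,-137),185,25,33),lsq('s13',(662,-137),185,25,33))
```

```text
{'time': 27.925, 'position': [661.465, -135.015, 258.581], 'orientation': [-0.001, 0.707, 0.707, -0.001], 'force': [-0.443, -0.191, -0.242], 'grip_width': 84.74, 'gripper_force': 0.0, 'joint_pos': [-0.204, 0.41, 1.487, -0.0, 1.248, -0.204]}
183 (array([ 661.47, -136.99]), np.float64(27.96), 34, np.float64(0.4)) (array([ 662.51, -139.54]), np.float64(25.66), 36, np.float64(0.46))
185 (array([ 662.35, -138.09]), np.float64(29.09), 31, np.float64(0.24)) (array([ 662.46, -138.22]), np.float64(25.84), 36, np.float64(0.23))
187 (array([ 662.44, -137.5 ]), np.float64(28.88), 33, np.float64(0.26)) (array([ 662.34, -137.53]), np.float64(25.6), 35, np.float64(0.23))
0 [(26.5, 24), (24.25, 7), (30.0, 4)]
15 [(29.25, 18), (25.75, 9)]
30 [(29.0, 19), (22.0, 11), (25.25, 11), (32.75, 0)]
45 [(31.0, 21), (30.5, 20), (31.75, 19), (28.0, 10)]
60 [(28.25, 12), (23.75, 12), (21.75, 5), (26.0, 3)]
75 [(22.5, 15), (28.25, 13), (25.5, 7), (32.75, 0)]
90 [(22.5, 16), (28.0, 13), (24.75, 10), (32.25, 1)]
105 [(27.75, 14), (24.75, 6), (32.0, 1)]
120 [(27.5, 13), (23.5, 8), (33.25, 5), (25.25, 2)]
135 [(23.0, 14), (27.75, 11), (31.25, 8), (25.5, 5)]
150 [(28.25, 19), (25.0, 10), (33.0, 0)]
165 [(28.25, 18), (25.0, 9), (25.75, 9), (21.25, 1)]
180 [(28.5, 17), (27.75, 15), (25.75, 10), (22.75, 4)]
195 [(28.25, 17), (26.5, 9), (22.5, 4), (33.5, 0)]
210 [(26.25, 19), (22.5, 9), (29.75, 3)]
225 [(26.25, 19), (22.25, 8), (30.0, 3)]
240 [(26.5, 19), (22.5, 8), (21.75, 7), (29.5, 2)]
255 [(26.75, 20), (26.0, 18), (22.75, 7), (22.0, 7)]
270 [(26.75, 21), (22.75, 7), (33.5, 0)]
285 [(27.0, 20), (22.75, 7), (33.0, 0)]
300 [(27.0, 21), (23.0, 5), (30.25, 3)]
315 [(27.0, 22), (23.5, 6)]
330 [(27.0, 23), (23.5, 5), (30.25, 3)]
345 [(27.0, 21), (26.5, 21), (23.5, 7), (24.25, 7)]
(array([ 663.49, -141.24]), np.float64(29.46), 36, np.float64(0.97)) (array([ 658.75, -139.61]), np.float64(27.72), 36, np.float64(1.15))
```

Funnel top fits at (662.4,-138.1), radii 29.1 and 25.8 at z=185: fully down and within about 1 mm of the head's centre. Now the lid.

Call:
move_arm(motion=[[-0.56, 0.61, 0, 0, 0, 0, 50], [-0.56, 0.61, 0, 0, 0, 0, 50], [-0.56, 0.61, -0.5, 0, 0, 0, 50], [-0.56, 0.61, -0.5, 0, 0, 0, 50], [-0.56, 0.61, -0.5, 0, 0, 0, 50], [-0.56, 0.61, -0.5, 0, 0, 0, 50], [0, 0, 0, 0, 0, 0, 50], [0, 0, 0, 0, 0, 0, 50], [0, 0, 0, 0, 0, 0, 50]])

```text
time: 29.05
position: [462.0, 84.0, 140.8]
orientation: [0.0, 0.707, 0.707, 0.001]
force: [0.3, 0.3, 0.6]
grip_width: 50.0
gripper_force: 0.0
```

Run:
```python
from h import *
snap('wrist','w14');obs()
for z in(32,34,36): print(z,lsq('w14',(459.5,83.5),z,7.5,12),fit('w14',459.5,83.5,z,9.5,5))
for z in(10,12,14): print(z,lsq('w14',(459.5,83.5),z,28,34),fit('w14',459.5,83.5,z,31,5))
```

```text
{'time': 29.1, 'position': [461.904, 83.905, 140.865], 'orientation': [0.0, 0.707, 0.707, 0.001], 'force': [0.346, 0.32, 0.732], 'grip_width': 49.895, 'gripper_force': 0.0, 'joint_pos': [0.177, 0.229, 2.043, -0.0, 0.868, 0.178]}
32 (array([460.01,  86.12]), np.float64(9.75), 32, np.float64(0.14)) (array([460.5,  86.5]), np.float64(25.0))
34 (array([460.03,  86.49]), np.float64(9.66), 34, np.float64(0.2)) (array([460.5,  88. ]), np.float64(25.0))
36 (array([460.02,  87.13]), np.float64(9.56), 31, np.float64(0.16)) (array([458.5,  88.5]), np.float64(25.0))
10 (array([460.09,  85.19]), np.float64(31.48), 36, np.float64(0.22)) (array([460. ,  85.3]), np.float64(12.1))
12 (array([460.01,  85.65]), np.float64(31.27), 36, np.float64(0.26)) (array([460. ,  85.7]), np.float64(13.0))
14 (array([460.01,  86.22]), np.float64(31.02), 36, np.float64(0.24)) (array([460. ,  86.2]), np.float64(13.5))
```

Call:
move_arm(motion=[[-0.03, 0.04, -0.3, 0, 0, 0, 50], [0, 0, -0.7, 0, 0, 0, 50], [0, 0, -0.6, 0, 0, 0, 50], [0, 0, -0.3, 0, 0, 0, 50], [0, 0, -0.14, 0, 0, 0, 50], [0, 0, 0, 0, 0, 0, 35], [0, 0, 0, 0, 0, 0, 20], [0, 0, 0, 0, 0, 0, 10], [0, 0, 0, 0, 0, 0, 10], [0, 0, 0, 0, 0, 0, 10]])

```text
time: 30.35
position: [459.8, 86.9, 19.0]
orientation: [0.001, 0.707, 0.707, 0.001]
force: [0.3, -2.3, 6.8]
grip_width: 17.1
gripper_force: 58.8
```

Call:
move_arm(motion=[[0, 0, 0, 0, 0, 0, 10], [0, 0, 0, 0, 0, 0, 10]])

```text
time: 30.6
position: [459.8, 86.9, 19.0]
orientation: [0.001, 0.707, 0.707, 0.001]
force: [-0.1, -2.0, 7.1]
grip_width: 16.9
gripper_force: 58.8
```

Call:
move_arm(motion=[[0, 0, 0.1, 0, 0, 0, 10], [0, 0, 0.4, 0, 0, 0, 10], [0, 0, 0.7, 0, 0, 0, 10], [0, 0, 0.8, 0, 0, 0, 10], [0, 0, 0.8, 0, 0, 0, 10], [0, 0, 0.6, 0, 0, 0, 10], [0, 0, 0.3, 0, 0, 0, 10], [0, 0, 0, 0, 0, 0, 10], [0, 0, 0, 0, 0, 0, 10]])

```text
time: 31.72
position: [458.3, 86.7, 239.3]
orientation: [-0.0, 0.707, 0.707, -0.0]
force: [0.2, 0.3, -0.6]
grip_width: 16.9
gripper_force: 58.9
```

Run:
```python
from h import *
snap('wrist','w15');obs()
p=manip.get_obs()['position']
for dz in(-7,-5,-3): print(dz,lsq('w15',p[:2],p[2]+dz,28,34))
for a,q in prof('w15',p[0],p[1],p[2]-5,26,36,24,2): print(a,q)
```

```text
{'time': 31.775, 'position': [458.163, 86.712, 238.968], 'orientation': [-0.0, 0.707, 0.707, -0.001], 'force': [0.929, -0.908, -1.932], 'grip_width': 16.851, 'gripper_force': 58.88, 'joint_pos': [0.184, 0.095, 1.95, 0.0, 1.098, 0.184]}
-7 (array([458.06,  86.23]), np.float64(30.54), 36, np.float64(0.13))
-5 (array([458.06,  87.14]), np.float64(30.14), 36, np.float64(0.14))
-3 (array([458.04,  88.  ]), np.float64(29.79), 36, np.float64(0.21))
0 [(30.0, 29), (27.5, 4)]
15 [(30.25, 29), (27.25, 4)]
30 [(30.25, 29), (27.0, 3)]
45 [(30.25, 35), (28.5, 4)]
60 [(30.5, 36), (28.75, 5)]
75 [(30.75, 36), (28.75, 8)]
90 [(30.75, 38), (28.75, 7)]
105 [(30.75, 35), (29.0, 7)]
120 [(30.75, 34), (28.75, 6)]
135 [(30.25, 33), (28.5, 4)]
150 [(30.0, 18), (33.5, 10)]
165 [(30.0, 29), (27.5, 4)]
180 [(30.0, 28), (27.75, 4)]
195 [(30.25, 28), (27.75, 25)]
210 [(31.0, 2), (33.0, 1)]
225 [(32.75, 1), (31.25, 1)]
240 [(27.75, 3), (35.5, 1)]
255 [(31.0, 7), (29.0, 6)]
270 [(30.5, 4), (28.5, 3)]
285 [(31.0, 6), (31.75, 6)]
300 [(29.25, 2), (26.5, 1)]
315 [(31.25, 1), (29.5, 1)]
330 [(28.75, 1), (33.25, 1)]
345 [(28.0, 44), (34.5, 0)]
```

Call:
move_arm(motion=[[0.567, -0.623, 0, 0, 0, 0, 10], [0.567, -0.623, 0, 0, 0, 0, 10], [0.567, -0.623, 0, 0, 0, 0, 10], [0.567, -0.623, 0, 0, 0, 0, 10], [0.567, -0.623, 0, 0, 0, 0, 10], [0.567, -0.623, 0, 0, 0, 0, 10], [0, 0, 0, 0, 0, 0, 10], [0, 0, -0.2, 0, 0, 0, 10], [0, 0, 0, 0, 0, 0, 10], [0, 0, 0, 0, 0, 0, 10]])

```text
time: 33.02
position: [662.5, -136.5, 227.9]
orientation: [-0.0, 0.707, 0.707, -0.0]
force: [-1.4, -0.0, -0.5]
grip_width: 17.0
gripper_force: 59.0
```

Run:
```python
from h import *
snap('wrist','w16');obs()
p=manip.get_obs()['position']
for dz in(-7,-5): print(dz,lsq('w16',p[:2],p[2]+dz,28,34))
```

```text
{'time': 33.075, 'position': [662.775, -136.729, 228.225], 'orientation': [0.0, 0.707, 0.707, 0.0], 'force': [0.287, -1.17, -0.747], 'grip_width': 16.929, 'gripper_force': 58.96, 'joint_pos': [-0.206, 0.435, 1.516, 0.0, 1.19, -0.207]}
-7 (array([ 662.27, -137.65]), np.float64(30.48), 36, np.float64(0.28))
-5 (array([ 662.28, -136.69]), np.float64(30.08), 36, np.float64(0.29))
```

Call:
move_arm(motion=[[0, -0.017, -0.2, 0, 0, 0, 10], [0, 0, -0.15, 0, 0, 0, 10], [0, 0, -0.06, 0, 0, 0, 10], [0, 0, -0.05, 0, 0, 0, 10], [0, 0, -0.03, 0, 0, 0, 10], [0, 0, 0, 0, 0, 0, 10]])

```text
time: 33.83
position: [663.1, -138.5, 198.6]
orientation: [0.0, 0.707, 0.707, 0.0]
force: [0.1, -0.2, -0.2]
grip_width: 17.0
gripper_force: 59.0
```

Call:
move_arm(motion=[[0, 0, -0.02, 0, 0, 0, 10], [0, 0, -0.02, 0, 0, 0, 10], [0, 0, 0, 0, 0, 0, 10], [0, 0, 0, 0, 0, 0, 10]])

```text
time: 34.33
position: [663.0, -138.5, 196.2]
orientation: [-0.0, 0.707, 0.707, -0.0]
force: [0.9, 0.2, -0.0]
grip_width: 17.1
gripper_force: 59.0
```

Call:
move_arm(motion=[[0, 0, -0.015, 0, 0, 0, 10], [0, 0, 0, 0, 0, 0, 10]])

```text
time: 34.58
position: [663.3, -138.6, 196.0]
orientation: [0.0, 0.707, 0.707, 0.0]
force: [-1.5, -0.4, 4.9]
grip_width: 17.0
gripper_force: 59.5
```

Contact at the predicted height (196). Release, rise and check.

Call:
move_arm(motion=[[0, 0, 0, 0, 0, 0, 25], [0, 0, 0, 0, 0, 0, 40], [0, 0, 0, 0, 0, 0, 50], [0, 0, 0.3, 0, 0, 0, 50], [0, 0, 0.8, 0, 0, 0, 50], [0, 0, 0.8, 0, 0, 0, 50], [0, 0, 0, 0, 0, 0, 50], [0, 0, 0, 0, 0, 0, 50]])

```text
time: 35.58
position: [662.9, -138.5, 309.8]
orientation: [0.0, 0.707, 0.707, 0.0]
force: [0.2, 0.2, -0.3]
grip_width: 49.7
gripper_force: 0.0
```

Run:
```python
from h import *
snap('wrist','w17');snap('side','d17');snap('scene','s17');obs()
for z in(189,191,193): print(z,'plate',lsq('w17',(662.4,-138),z,28.5,33.5))
for z in(209,211,213): print(z,'knob',lsq('w17',(662.4,-138),z,7.5,12))
for f in('d17','s17'): print(f,lsq(f,(662,-138),191,28,34),lsq(f,(662,-138),211,7,12))
```

```text
{'time': 35.725, 'position': [662.401, -138.33, 308.01], 'orientation': [-0.001, 0.707, 0.707, -0.001], 'force': [-0.253, -0.529, -0.852], 'grip_width': 49.887, 'gripper_force': 0.0, 'joint_pos': [-0.208, 0.379, 1.425, 0.0, 1.34, -0.208]}
189 plate (array([ 663.21, -140.14]), np.float64(30.92), 36, np.float64(0.17))
191 plate (array([ 663.15, -139.62]), np.float64(30.69), 36, np.float64(0.2))
193 plate (array([ 663.11, -139.12]), np.float64(30.52), 36, np.float64(0.22))
209 knob (array([ 663.04, -138.52]), np.float64(10.03), 36, np.float64(0.34))
211 knob (array([ 663.08, -137.93]), np.float64(9.95), 36, np.float64(0.34))
213 knob (array([ 663.03, -137.37]), np.float64(9.87), 36, np.float64(0.35))
d17 (array([ 664.4 , -142.92]), np.float64(31.14), 36, np.float64(0.63)) (array([ 664.01, -142.02]), np.float64(8.99), 36, np.float64(0.52))
s17 (array([ 659.82, -143.93]), np.float64(30.81), 36, np.float64(0.75)) (array([ 660.81, -142.57]), np.float64(9.29), 36, np.float64(0.31))
```

Run:
```python
from h import *
for f in('d10','s10','d0','s0','w14','w0'):
  try: print(f,'plate',lsq(f,(460,86.2),14,28,34),'knob',lsq(f,(460,86.2),34,7,12))
  except Exception as e: print(f,'-')
snap('wrist','w18')
for z in(191,):print(prof('w18',663,-138.6,191,26,36,24,2))
print(prof('w18',663,-138,211,6,14,24,2))
```

```text
d10 -
s10 -
d0 plate (array([461.15,  83.07]), np.float64(30.6), 36, np.float64(1.19)) knob (array([462.  ,  82.68]), np.float64(9.27), 36, np.float64(0.65))
s0 plate (array([458.92,  82.25]), np.float64(29.95), 36, np.float64(0.6)) knob (array([458.92,  81.66]), np.float64(8.83), 36, np.float64(0.58))
w14 plate (array([460.07,  86.26]), np.float64(31.01), 36, np.float64(0.16)) knob (array([459.91,  87.1 ]), np.float64(9.88), 36, np.float64(0.26))
w0 plate (array([459.82,  84.63]), np.float64(30.65), 36, np.float64(0.4)) knob (array([461.94,  84.8 ]), np.float64(9.4), 32, np.float64(0.38))
[(0, [(31.25, 4), (27.75, 4)]), (15, [(31.0, 11), (27.25, 6)]), (30, [(30.25, 16), (27.0, 2)]), (45, [(31.25, 15), (27.25, 3)]), (60, [(35.0, 17), (29.25, 11)]), (75, [(29.75, 11), (35.5, 3)]), (90, [(29.5, 11), (30.5, 9)]), (105, [(29.75, 11), (28.75, 9)]), (120, [(29.5, 11), (34.75, 5)]), (135, [(29.25, 9), (35.0, 8)]), (150, [(29.75, 9), (32.75, 8)]), (165, [(30.25, 15), (29.5, 13)]), (180, [(30.25, 14), (31.25, 12)]), (195, [(30.5, 6), (29.75, 4)]), (210, [(31.0, 4), (28.0, 3)]), (225, [(31.25,
[... 484 characters left out ...]
 20)]), (105, [(11.0, 21), (7.0, 0)]), (120, [(10.25, 21), (6.5, 1)]), (135, [(9.25, 20)]), (150, [(9.5, 21)]), (165, [(9.75, 25)]), (180, [(9.0, 30), (9.75, 28)]), (195, [(9.25, 31), (8.25, 22)]), (210, [(9.25, 31)]), (225, [(9.75, 29)]), (240, [(10.0, 29)]), (255, [(10.5, 29)]), (270, [(10.0, 29), (11.0, 29)]), (285, [(10.5, 30)]), (300, [(10.5, 29)]), (315, [(10.25, 31), (6.5, 1)]), (330, [(10.0, 32), (6.75, 2)]), (345, [(9.75, 32), (6.5, 1)])][ WARN:0@0.784] global loadsave.cpp:275 findDecoder imread_('pics/d10.png'): can't open/read file: check file path/integrity
[ WARN:0@0.786] global loadsave.cpp:275 findDecoder imread_('pics/s10.png'): can't open/read file: check file path/integrity
```

The lid is in place, but its knob and plate centres hint at a small tilt. I'll take two shifted wrist views and solve for the plate's pose.

Call:
move_arm(motion=[[-0.8, -0.5, -0.2, 0, 0, 0, 50], [-0.7, 0, 0, 0, 0, 0, 50], [0, 0, 0, 0, 0, 0, 50], [0, 0, 0, 0, 0, 0, 50], [0, 0, 0, 0, 0, 0, 50]])

```text
time: 36.4
position: [574.0, -168.4, 297.1]
orientation: [0.0, 0.707, 0.707, 0.0]
force: [-0.2, 0.3, -0.9]
grip_width: 49.9
gripper_force: 0.0
```

Run:
```python
from h import *
snap('wrist','w19');obs()
```

```text
{'time': 36.45, 'position': [573.934, -168.315, 297.073], 'orientation': [0.0, 0.707, 0.707, 0.0], 'force': [-1.081, -0.535, -0.795], 'grip_width': 49.985, 'gripper_force': 0.0, 'joint_pos': [-0.288, 0.256, 1.619, 0.0, 1.267, -0.288]}
```

Call:
move_arm(motion=[[0.9, 0, 0, 0, 0, 0, 50], [0.9, 0, 0, 0, 0, 0, 50], [0.7, 0, 0, 0, 0, 0, 50], [0.5, 0, 0, 0, 0, 0, 50], [0, 0, 0, 0, 0, 0, 50], [0, 0, 0, 0, 0, 0, 50], [0, 0, 0, 0, 0, 0, 50]])

```text
time: 37.33
position: [752.4, -168.5, 297.5]
orientation: [-0.0, 0.707, 0.707, -0.0]
force: [-1.2, 0.9, 0.2]
grip_width: 50.1
gripper_force: 0.0
```

Run:
```python
from h import *
snap('wrist','w20');obs()
def pts(f,c,z,r,lo,hi,n=48):
    g=cv2.GaussianBlur(cv2.imread('pics/'+f+'.png').astype(np.float32),(0,0),1.); rr=np.arange(lo,hi,.25);out=[]
    for t in np.arange(n)*2*np.pi/n:
        P=np.array([proj(f,(c[0]+q*np.cos(t),c[1]+q*np.sin(t),z)) for q in rr],np.float32)
        v=cv2.remap(g,P[:,:1].copy(),P[:,1:].copy(),cv2.INTER_LINEAR)[:,0].sum(1); d=abs(np.gradient(v)); i=d[1:-1].argmax()+1
        if d[i]>4: out.append((t,P[i]))
    return out
from scipy.optimize import least_squares
def solve(fs,c,z,r,lo,hi):
    D=[(f,p) for f in fs for t,p in pts(f,c,z,r,lo,hi)]
    def res(x):
        n=np.array([x[3],x[4],1]);n/=np.linalg.norm(n);o=[]
        for f,p in D:
            O,d=ray(f,*p); X=O+d*((x[:3]-O)@n)/(d@n); o.append(np.linalg.norm(X-x[:3])-r)
        return o
    s=least_squares(res,[*c,z,0,0],loss='soft_l1',f_scale=.4); cov=np.linalg.inv(s.jac.T@s.jac)*2*s.cost/len(D)
    return s.x.round(3),np.sqrt(np.diag(cov)).round(3),len(D)
F=['w17','w19','w20']
print('plate',solve(F,(663.1,-139.2),191,30.8,27.5,33.5)); print('plate2',solve(F[1:],(663.1,-139.2),191,30.8,27.5,33.5))
print('knob',solve(F,(663,-138.3),211,9.8,7,12))
for f in F: print(f,lsq(f,(663,-139),191,28,34),lsq(f,(663,-138),211,7,12))
```

```text
{'time': 37.375, 'position': [752.429, -168.572, 297.733], 'orientation': [0.0, 0.707, 0.707, 0.0], 'force': [-0.039, -0.067, -0.184], 'grip_width': 49.976, 'gripper_force': 0.0, 'joint_pos': [-0.222, 0.543, 1.196, -0.0, 1.403, -0.222]}
plate (array([ 6.63437e+02, -1.39776e+02,  1.89569e+02, -2.80000e-02,
       -6.00000e-03]), array([0.091, 0.101, 0.367, 0.012, 0.012]), 101)
plate2 (array([ 6.63496e+02, -1.39674e+02,  1.89624e+02, -3.20000e-02,
        4.00000e-03]), array([0.107, 0.121, 0.368, 0.012, 0.014]), 74)
knob (array([ 6.63126e+02, -1.39639e+02,  2.06226e+02, -3.40000e-02,
        2.28000e-01]), array([0.075, 0.083, 0.189, 0.028, 0.044]), 131)
w17 (array([ 663.12, -139.51]), np.float64(30.72), 36, np.float64(0.16)) (array([ 663.05, -138.02]), np.float64(9.97), 36, np.float64(0.3))
w19 (array([ 662.56, -139.61]), np.float64(30.8), 36, np.float64(0.24)) (array([ 661.32, -138.98]), np.float64(9.86), 31, np.float64(0.26))
w20 (array([ 664.16, -139.66]), np.float64(30.38), 36, np.float64(0.16)) (array([ 664.19, -139.6 ]), np.float64(9.26), 34, np.float64(0.33))
```

The plate is level (tilt under 2°), at the right height, and the knob sits directly over its centre. Everything is seated and the gripper is clear, so I'm handing in.

```bash
python3 -c "
from cell import manip; print(manip.hand_in())"
```

```text
the job is handed in; nothing more can be done
None
```

The filtration unit is built on the open port in the order asked (head, disc, funnel, lid) and handed in at about 37 s; every part measured fully down, the lid level and about 1.7 mm off the funnel's centre, though no result came back from the judging.

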